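# Feel for the heavier flask and show it in the strain viewer

## Robot

A 7-joint arm with a two-finger parallel gripper is mounted at the origin on the work surface. World frame = base frame: x ahead of the robot, y to its left, z up, the work surface at z = 0. Lengths are in m, angles in rad, forces in N, time in s.
With the tool pointing down it reaches from about 0.4 to 0.925 m from the base axis. Payload 4.1 kg.
Tool frame: the origin (TCP) lies at the very end of the fingers, on their centre line; the grasp point (between the pads) lies ctrl.hold_point_z behind it (ctrl.hold_point_z is the distance from the TCP to the grasp point, in m); x points along the fingers, y is the direction in which the jaws open and shut, and the axes are right-handed (so a half turn about x gives the same grasp; the last joint's range is limited). The gripper opens to 85 mm and grips with 20 to 120 N. Pads are 22 mm wide; open, the fingers measure 114 mm over their backs; the gripper's body (76 mm by 85 mm) begins 54 mm behind the grasp point. The pads swing forward as they close: fully open they stand 13 mm farther back than shut.
Start: joints at [1.097, 0.398, 0.045, 1.537, -0.019, 1.207, -0.051], TCP at [0.238, -0.605, 0.231] pointing down, gripper open.
Joint ranges: [-2.82, 2.82], [-0.49, 2.23], [-1.37, 1.46], [0, 2.46], [-1.36, 4.5], [0.23, 2], [-2.94, 2.94]. Speed limits (rad/s): [2.57, 2.57, 3.14, 3.14, 3.14, 3.14, 3.14].

## Interface

Orientations are given as a unit quaternion [w, x, y, z].
In Python, from bench import ctrl, move_gripper, planner, cams, workorder, get_clock, get_q, get_joint_vel, get_joint_efforts, get_eef_pos, get_eef_rot, get_contact_force, get_moment, get_grip_width gives the robot as it stands. Calls block until the motion is done:
- ctrl.reach(position, orientation): joint-space move of the TCP to a pose.
- ctrl.servo_line(position, ori=None, feed=0.15, stop_force=None): straight line of the TCP; ori=None keeps the orientation; feed is the mean speed in m/s. With stop_force (N) it stops when the force on the tool has changed by that much, and returns True; else False.
- ctrl.move_joints(angles): joint-space move.
- move_gripper(opening, squeeze=None): opening from 0.0 (shut) to 1.0 (fully open); squeeze is the grip in N (None keeps the last); returns when the fingers have stopped.
- ctrl.sleep(seconds).
- planner.ik(position, orientation): joint angles nearest the present ones, or None.
- cams.capture(name): name is "scene" or "top" or "wrist"; returns the picture (480x640x3 uint8, red, green, blue); there is no depth.
- cams.camera_model(name): a dict with "fx", "fy", "cx", "cy" (pixels), "dist" ([k1, k2, p1, p2, k3] as OpenCV has them; the pictures are not rectified), "R" (3x3) and "t" (3): a world point X has camera coordinates R X + t; the wrist camera has in their place "mount" (4x4, takes a point from camera to tool coordinates, whose origin is the TCP and whose axes are the tool frame's). Camera axes: x right, y down, z forward; pixel columns grow to the right and rows downward; lengths in m; the calibration is good to about 2 mm. A picture is of the moment at which its call begins: read the wrist's pose just before it. camera_model takes no time and is no camera call.
A pose or a line that the arm cannot do raises ctrl.PlanningError and nothing moves.
- workorder.sign_off(): hands the job in, once; it reports no verdict.
Readings, each from a call of its own:
- get_clock(): time.
- get_q(): joint angles.
- get_joint_vel(): joint speeds.
- get_joint_efforts(): joint torques, N m.
- get_eef_pos(): TCP position.
- get_eef_rot(): TCP orientation.
- get_contact_force(): force on the tool from outside, world axes, zero at the start.
- get_moment(): the same for the moment, N m.
- get_grip_width(): opening from 0.0 (shut) to 1.0 (fully open).
Only numpy, scipy, OpenCV 4.12 (cv2) and the standard library are available. Lean on these libraries where they do the work, as an engineer would, in place of code of your own. Each camera call takes 0.05 s, during which the arm holds its last target.

## Task

The heavier of the two moon flasks on the ware board is the one most likely to hold strain, so lift each clear of the board in turn to feel which it is, and leave the lighter one standing on the board, set down gently. Hold the heavier one upright and without touching the viewer, in the middle of the strain viewer's bay with its disc centred on the windows: first with a flat face square to the lit window for about a second, then give it a quarter turn so that its narrow edge faces the window, and finish there, still holding it quite still. Tip neither flask over, and leave the viewer and all the other things alone.

Things in the scene. Friction and masses are not known exactly. Their poses are not given: they have to be found in the camera images.
- flask_a: one of two look-alike green glass moon flasks, 156 mm high, 0.2 to 0.46 kg; the lighter under 0.26 kg, the heavier over 0.35. Origin: centre of its underside, z up. Round foot 52 mm wide, 6 high; upright disc body 90 mm across, 44 thick, centre 48 mm up, flat faces along own +x and -x, narrow edges along +y and -y; round neck 26 mm thick from 102 to 150 mm up, then a lip 34 mm wide. Stands upright near a y end of the board
- flask_b: one of two look-alike green glass moon flasks, 156 mm high, 0.2 to 0.46 kg; the lighter under 0.26 kg, the heavier over 0.35. Origin: centre of its underside, z up. Round foot 52 mm wide, 6 high; upright disc body 90 mm across, 44 thick, centre 48 mm up, flat faces along own +x and -x, narrow edges along +y and -y; round neck 26 mm thick from 102 to 150 mm up, then a lip 34 mm wide. Stands upright near a y end of the board
- flask_a_mid (a point): centre of flask_a's disc body, 48 mm above its underside
- flask_b_mid (a point): centre of flask_b's disc body, 48 mm above its underside
- ware_board: plywood board, 200 x 300 x 15 mm (own x, y, z), fixed on the table; origin at the centre of its underside, so its top is 15 mm up. It lies either left or right of the middle, the viewer on the other side; the flasks stand on it towards its two y ends
- viewer: grey strain viewer (polariscope), fixed, 160 mm high; origin on the table under the middle of its bay. Base 150 mm (own x) by 330, 18 thick, own y -150 to +180. Lamp house with lit round window from own y = +84 outwards, analyser plate with tinted window from own y = -90 outwards; windows 115 mm across, centred 95 mm up. Line of sight: own y. The bay between them is open above and on both x sides
- viewer_mid (a point): middle of the bay on the line of sight, 95 mm above the table
- stopper: glass stopper, 40 mm across, 46 high, standing on the ware board
- cork_ring: cork ring, 56 mm outside, 34 inside, 18 high, lying on the ware board
- block: cherry-wood shaping block, a 76 mm wide, 45 high cup whose origin is at the centre of its underside, with a 150 mm handle along its own +y, on the table at the back
- calipers: steel calipers lying flat on the table at the back, 185 mm long along its own y, 92 wide, 12 high
- paperweight: amber glass paperweight, 54 mm across, 40 high, on the table at the back
Not all that is in view belongs to the job. Leave any pink look-alike of the flask_a alone.

How it is judged:
By the outcome, as a careful person would: the job done as asked, in the order asked, and still so for the second after the job is handed in, while the arm keeps its last pose, push and grip.
It also fails if it takes over 72 s, if anything falls off the work surface, if the arm or the gripper's body presses on something with over 40 N, if the wrist force passes 120 N, or if a joint passes its speed limit or range.

## Working session

There is one attempt and no reset: what is moved stays moved. The work goes in short steps, each a Python script; the robot and the scene stay as the last script left them, time stands still between calls to the robot, and variables do not carry over. Pictures are saved under pics/ and viewed, and the job is handed in when it is done.

```bash
ls; mkdir -p pics; python3 - <<'E'
from bench import *
import cv2
print(get_clock(),get_q(),get_eef_pos(),get_eef_rot(),get_grip_width(),ctrl.hold_point_z)
for n in ("scene","top"):
    im=cams.capture(n); cv2.imwrite(f"pics/{n}0.png",im[:,:,::-1])
    m=cams.camera_model(n); print(n,m)
print(cams.camera_model("wrist"))
E
```

```text
pics
0.0 [ 1.0969929   0.39920304  0.0450169   1.53791403 -0.01868696  1.20689712
 -0.05071903] [ 0.23774427 -0.60426062  0.23024086] [-0.13109424 -0.69453727 -0.13246146  0.69490017] 1.0047816268501943 0.0187
scene {'fx': 436.38163623976646, 'fy': 436.38163623976646, 'cx': 318.32518318598477, 'cy': 243.39993855345625, 'dist': array([0.03491313, 0.        , 0.        , 0.        , 0.        ]), 'R': array([[-0.63474468,  0.77272148,  0.00084047],
       [ 0.49479192,  0.40727707, -0.76766291],
       [-0.59353193, -0.48685409, -0.6408533 ]]), 't': array([ 0.29509661, -0.26023246,  1.37131839])}
top {'fx': 485.18016848271736, 'fy': 485.18016848271736, 'cx': 318.77168584893514, 'cy': 237.09855258273376, 'dist': array([-0.10021139,  0.        ,  0.        ,  0.        ,  0.        ]), 'R': array([[-1.82392309e-02, -9.99832329e-01, -1.62609040e-03],
       [-9.94745150e-01,  1.83102550e-02, -1.00731428e-01],
       [ 1.00744313e-01, -2.19718240e-04, -9.94912325e-01]]), 't': array([0.10048175, 0.56807901, 1.05180798])}
{'fx': 351.22028101832717, 'fy': 351.22028101832717, 'cx': 320.4688182411744, 'cy': 238.86679092884, 'dist': array([-0.05830777,  0.        ,  0.        ,  0.        ,  0.        ]), 'mount': array([[ 2.73894620e-04, -3.13989586e-01,  9.49426387e-01,
        -1.42568847e-01],
       [ 9.99999317e-01, -9.93091594e-04, -6.16914443e-04,
        -1.44311902e-04],
       [ 1.13657207e-03,  9.49425907e-01,  3.13989099e-01,
        -8.05390896e-02],
       [ 0.00000000e+00,  0.00000000e+00,  0.00000000e+00,
         1.00000000e+00]])}
```

View pics/scene0.png

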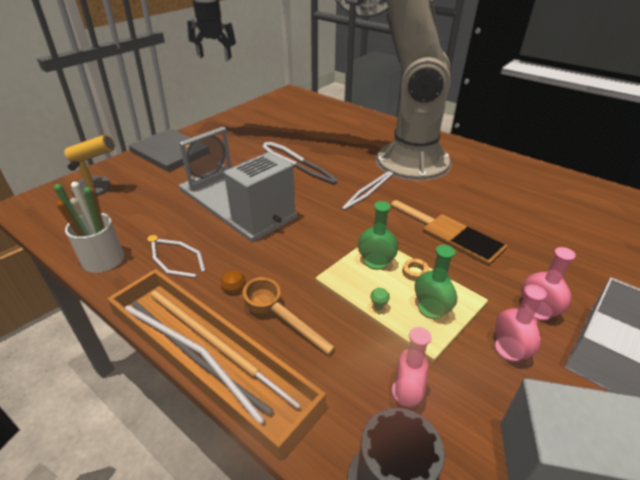

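View pics/top0.png

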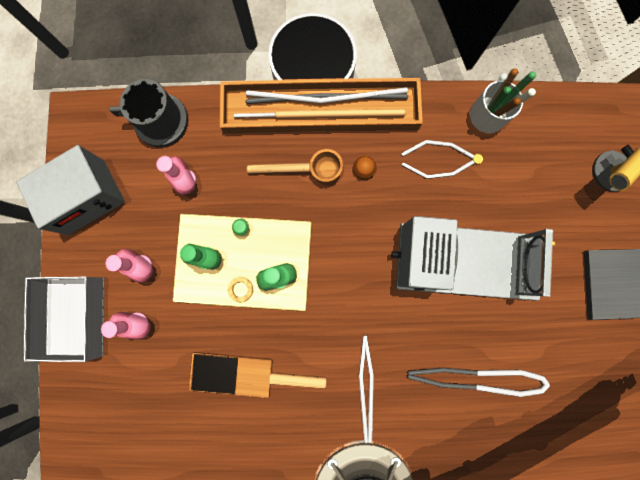

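Top view: the candidates for "the flask" are the two green flasks on the board at (200,256) and (277,277). The three pink ones at (178,176), (131,265) and (128,325) are decoys, and the small green thing at (240,228) is the stopper. I choose the two green ones. The viewer's lamp house is at (428,255) and its analyser plate at (533,265). Next, close crops.

```bash
python3 - <<'E'
import cv2
t=cv2.imread("pics/top0.png"); s=cv2.imread("pics/scene0.png")
cv2.imwrite("pics/c1.png",cv2.resize(t[205:315,165:320],None,fx=5,fy=5,interpolation=cv2.INTER_CUBIC))
cv2.imwrite("pics/c2.png",cv2.resize(t[205:315,385:560],None,fx=4.5,fy=4.5,interpolation=cv2.INTER_CUBIC))
cv2.imwrite("pics/c3.png",cv2.resize(s[190:360,310:500],None,fx=3.5,fy=3.5,interpolation=cv2.INTER_CUBIC))
E
```

```text
(no output)
```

View pics/c1.png

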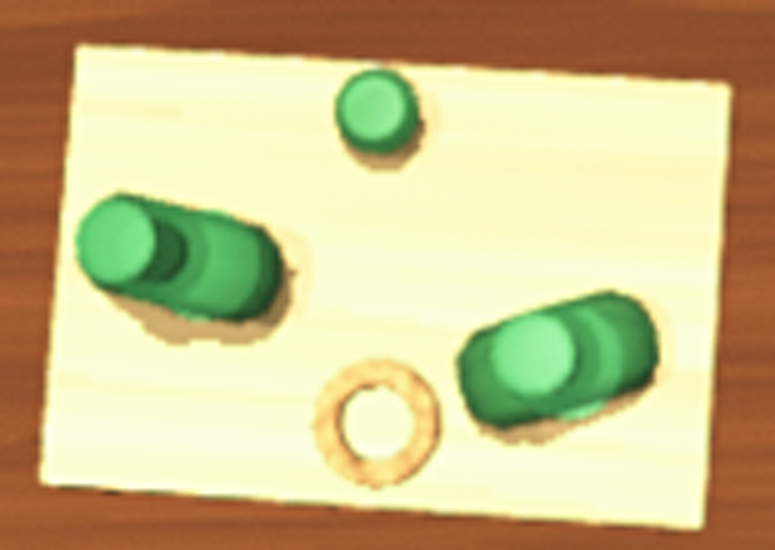

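View pics/c2.png

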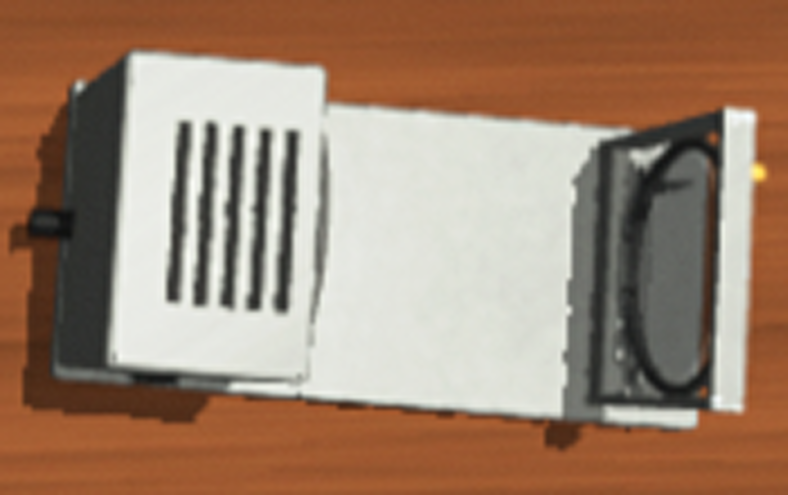

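View pics/c3.png

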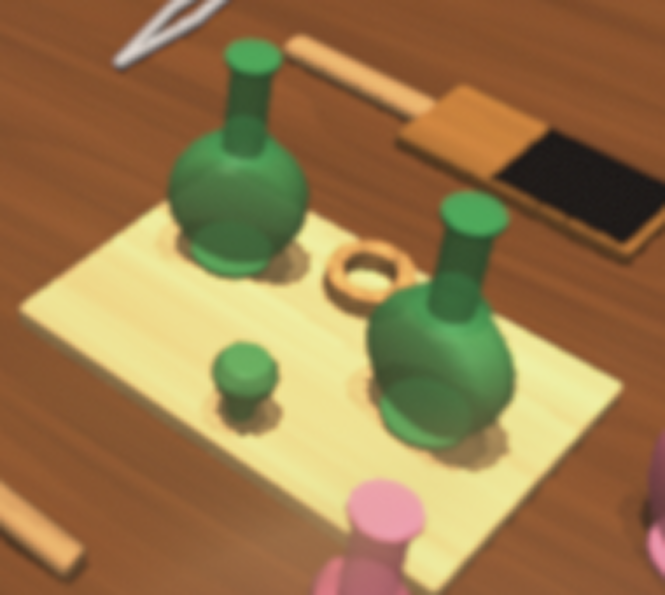

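The top and scene crops show both chosen green flasks clearly. The lip tops are at top (188,253) and (272,276), and at scene (445,251) and (382,206). Next I compute positions.

```bash
cat > h.py <<'E'
import numpy as np, cv2
from scipy.spatial.transform import Rotation as Rn
from bench import *
def ray(n,px,pose=None):
    m=cams.camera_model(n); K=np.array([[m['fx'],0,m['cx']],[0,m['fy'],m['cy']],[0,0,1]])
    p=cv2.undistortPoints(np.array([[px]],float),K,np.array(m['dist']))[0,0]
    d=np.array([p[0],p[1],1.])
    if n=="wrist":
        pos,R=pose; M=np.array(m['mount']); T=np.eye(4);T[:3,:3]=R;T[:3,3]=pos; T=T@M
        return T[:3,3],T[:3,:3]@d
    R=np.array(m['R']);return -R.T@np.array(m['t']),R.T@d
def onz(n,px,z,pose=None):
    o,d=ray(n,px,pose); return o+d*(z-o[2])/d[2]
def rot(q): return Rn.from_quat([q[1],q[2],q[3],q[0]]).as_matrix()
def quat(a):
    c,s=np.cos(a),np.sin(a)
    R=np.array([[0,c,s],[0,s,-c],[-1,0,0]])
    x,y,z,w=Rn.from_matrix(R).as_quat(); return np.array([w,x,y,z])
def pose(): return np.array(get_eef_pos()),rot(get_eef_rot())
def yaw():
    R=rot(get_eef_rot()); return np.arctan2(R[1,1],R[0,1])
E
python3 - <<'E'
from h import *
np.set_printoptions(precision=4,suppress=True)
for nm,a,b in (("L",(188.2,253.2),(445.4,251.4)),("R",(271.6,276),(382.3,206.3))):
    print(nm,onz("top",a,.171),onz("scene",b,.171))
c=lambda x,y:(385+x/4.5-.4,205+y/4.5-.4)
P=lambda l,z:[onz("top",c(*p),z)[:2] for p in l]
la=P([(130,52),(325,68),(303,378),(110,365)],.16); an=P([(725,108),(757,112),(743,410),(713,408)],.16); ba=P([(697,427),(55,378)],.018)
for l in (la,an,ba): print(np.array(l))
for e in ([la[2],la[1]],[an[3],an[0]],ba): d=e[1]-e[0]; print(np.degrees(np.arctan2(d[1],d[0])),np.linalg.norm(d))
cb=lambda x,y:(165+x/5-.4,205+y/5-.4)
B=[onz("top",cb(*p),.015)[:2] for p in [(77,45),(730,85),(702,527),(42,485)]]
print(np.array(B),yaw())
E
```

```text
L [0.5287 0.3441 0.171 ] [0.5337 0.3477 0.171 ]
R [0.482 0.182 0.171] [0.4872 0.1854 0.171 ]
[[ 0.5946 -0.0974]
 [ 0.5861 -0.1836]
 [ 0.4508 -0.1678]
 [ 0.4583 -0.0836]]
[[ 0.5653 -0.3648]
 [ 0.5632 -0.3796]
 [ 0.4315 -0.365 ]
 [ 0.4328 -0.3512]]
[[ 0.4193 -0.4086]
 [ 0.4521 -0.0821]]
-6.659907997304302 0.13619849553999208
-5.873336729310754 0.13318371597854045
84.2535315360383 0.3281686303394377
[[0.6311 0.4065]
 [0.6068 0.1079]
 [0.4086 0.1237]
 [0.4313 0.4208]] -1.1958883739248165
```

```bash
python3 - <<'E'
from h import *
np.set_printoptions(precision=2,suppress=True)
for nm,p in (("L",(.531,.346,.25)),("L",(.531,.346,.124)),("R",(.485,.184,.124)),("V",(.509,-.266,.156)),("V",(.509,-.266,.35))):
    for a in range(-180,180,30):
        q=planner.ik(p,quat(np.radians(a))); print(nm,p[2],a,None if q is None else np.array(q))
E
```

```text
L 0.25 -180 [ 0.13  0.58 -1.16  1.53  0.54  1.38  2.07]
L 0.25 -150 [ 0.13  0.58 -1.16  1.53  0.54  1.38  2.6 ]
L 0.25 -120 [-1.25  0.48  0.86  1.57 -0.37  1.27 -2.43]
L 0.25 -90 [ 0.14  0.59 -1.17  1.53  0.55  1.39 -2.65]
L 0.25 -60 [-0.    0.48 -0.91  1.53  0.39  1.32 -2.  ]
L 0.25 -30 [ 0.02  0.49 -0.94  1.53  0.41  1.32 -1.49]
L 0.25 0 [ 0.07  0.53 -1.03  1.53  0.46  1.34 -1.01]
L 0.25 30 [ 0.09  0.54 -1.07  1.53  0.48  1.35 -0.5 ]
L 0.25 60 [ 0.11  0.56 -1.12  1.53  0.51  1.37 -0.  ]
L 0.25 90 [ 0.14  0.59 -1.17  1.53  0.55  1.39  0.5 ]
L 0.25 120 [ 0.03  0.5  -0.96  1.53  0.41  1.33  1.12]
L 0.25 150 [ 0.13  0.58 -1.16  1.53  0.54  1.38  1.55]
L 0.124 -180 [ 0.13  0.74 -1.16  1.67  0.71  1.22  1.95]
L 0.124 -150 [-1.42  0.87  1.26  1.71 -0.88  1.25 -2.56]
L 0.124 -120 [-1.24  0.62  0.86  1.71 -0.53  1.06 -2.3 ]
L 0.124 -90 [ 0.04  0.65 -0.99  1.67  0.59  1.15 -2.68]
L 0.124 -60 [-0.06  0.58 -0.81  1.67  0.46  1.09 -2.06]
L 0.124 -30 [-0.02  0.6  -0.88  1.67  0.51  1.11 -1.57]
L 0.124 0 [-0.02  0.61 -0.89  1.67  0.52  1.11 -1.05]
L 0.124 30 [-0.    0.62 -0.91  1.67  0.53  1.12 -
[... 1525 characters left out ...]
-0.45  0.7   1.27  1.83 -0.73  1.18 -2.61]
V 0.35 -180 [ 0.35  0.2   0.07  1.55 -0.01  1.4  -2.72]
V 0.35 -150 [ 0.41  0.2  -0.    1.54  0.    1.4  -2.21]
V 0.35 -120 [ 0.46  0.2  -0.06  1.54  0.01  1.4  -1.7 ]
V 0.35 -90 [ 0.51  0.2  -0.12  1.54  0.02  1.4  -1.19]
V 0.35 -60 [ 0.54  0.2  -0.16  1.54  0.03  1.4  -0.67]
V 0.35 -30 [ 0.62  0.21 -0.25  1.54  0.05  1.4  -0.16]
V 0.35 0 [ 0.69  0.21 -0.34  1.54  0.07  1.41  0.34]
V 0.35 30 [ 0.75  0.22 -0.42  1.54  0.09  1.41  0.85]
V 0.35 60 [ 0.8   0.22 -0.48  1.53  0.1   1.41  1.36]
V 0.35 90 [ 0.86  0.23 -0.55  1.53  0.12  1.41  1.87]
V 0.35 120 [ 1.28  0.36 -1.16  1.52  0.33  1.47  2.21]
V 0.35 150 [ 1.28  0.36 -1.16  1.52  0.33  1.47  2.73]
```

```bash
python3 - <<'E'
from h import *
np.set_printoptions(precision=4,suppress=True)
t=get_clock(); ctrl.reach((.508,.28,.36),quat(0)); print(get_clock()-t,get_q(),get_contact_force())
p=pose(); im=cams.capture("wrist"); cv2.imwrite("pics/w1.png",im[:,:,::-1]); np.savez("w1.npz",p=p[0],R=p[1]); print(p[0],yaw())
E
```

```text
3.2666999999999997 [ 0.2944  0.3826 -1.1747  1.4916  0.3526  1.501  -0.8805] [-0.2883 -0.948   0.159 ]
[0.5086 0.279  0.3597] -0.001527472276011402
```

View pics/w1.png

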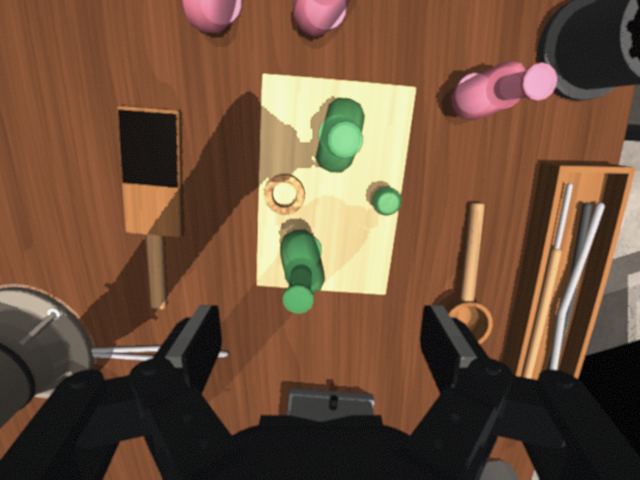

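The wrist view shows both flasks from above: the L lip at (344,140) and the R lip at (298,298). Next I measure the lips and the disc axes.

```bash
python3 - <<'E'
from h import *
np.set_printoptions(precision=4,suppress=True)
z=np.load("w1.npz");p=(z['p'],z['R'])
im=cv2.imread("pics/w1.png"); hsv=cv2.cvtColor(im,cv2.COLOR_BGR2HSV)
g=((hsv[...,0]>55)&(hsv[...,0]<85)&(hsv[...,1]>120)).astype(np.uint8)
lip=(g&(hsv[...,2]>130)).astype(np.uint8)
for m in (g,lip):
  n,l,s,c=cv2.connectedComponentsWithStats(m)
  for i in range(1,n):
    if s[i,4]>60: print(s[i],c[i],onz("wrist",c[i],.171,p)[:2])
for nm,(x0,y0,x1,y1) in (("L",(300,80,380,185)),("R",(260,220,345,325))):
    cv2.imwrite(f"pics/w1{nm}.png",cv2.resize(im[y0:y1,x0:x1],None,fx=5.5,fy=5.5,interpolation=cv2.INTER_CUBIC))
E
python3 - <<'E'
import cv2,numpy as np
a=cv2.imread("pics/w1L.png");b=cv2.imread("pics/w1R.png");h=max(a.shape[0],b.shape[0])
a=cv2.copyMakeBorder(a,0,h-a.shape[0],0,0,0);b=cv2.copyMakeBorder(b,0,h-b.shape[0],0,0,0)
o=np.hstack([a,b]);print(a.shape,o.shape);cv2.imwrite("pics/w1c.png",o[:600,:1000] if o.shape[1]<=800 else cv2.resize(o,(800,int(o.shape[0]*800/o.shape[1]))))
E
```

```text
(578, 440, 3) (578, 908, 3)
```

View pics/w1c.png

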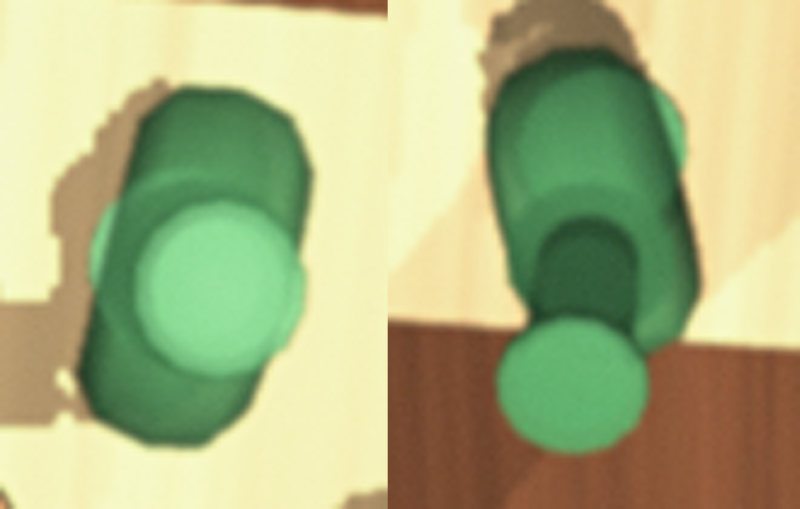

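```bash
python3 - <<'E'
from h import *
np.set_printoptions(precision=4,suppress=True)
z=np.load("w1.npz");p=(z['p'],z['R'])
k=lambda x,y,x0,y0:(x0+x/4.846,y0+y/4.846)
print("L",onz("wrist",k(219,289,300,80),.171,p)); print("R",onz("wrist",k(185,385,260,220),.171,p))
def ang(a,b,z,o):
    d=onz("wrist",k(*a,*o),z,p)-onz("wrist",k(*b,*o),z,p); return np.degrees(np.arctan2(d[1],d[0]))
o=(300,80);print([ang(a,b,.063,o)-90 for a,b in [((140,130),(80,375)),((312,175),(250,400)),((222,100),(165,435))]])
o=(260,220);print([ang(a,b,.063,o)-90 for a,b in [((102,125),(127,275)),((257,80),(312,280))]])
Lx=np.array([.5315,.345]);
t=get_clock(); ctrl.reach((.5315,.345,.30),quat(np.radians(-14))); print(get_clock()-t)
pp=pose(); im=cams.capture("wrist"); cv2.imwrite("pics/w2.png",im[:,:,::-1]); np.savez("w2.npz",p=pp[0],R=pp[1]); print(pp[0],np.degrees(yaw()),get_contact_force())
E
```

```text
L [0.531  0.3456 0.171 ]
R [0.4845 0.183  0.171 ]
[np.float64(-14.281995124625453), np.float64(-14.401126939263492), np.float64(-9.264287531302315)]
[np.float64(6.751952750422944), np.float64(14.134184570947042)]
0.45829999999999993
[0.5312 0.3451 0.2993] -13.981043092626962 [ 0.2194  0.0529 -0.3008]
```

View pics/w2.png

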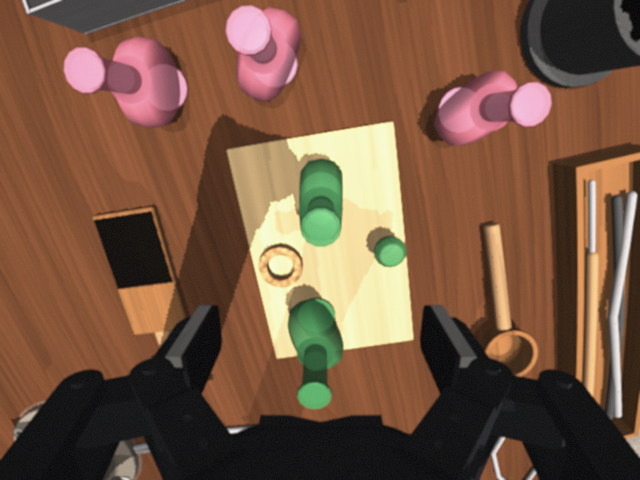

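At yaw -14° the L flask stands straight up in the image, with its lip centred at (321,224). Pose and yaw are confirmed, so I grasp it and weigh it.

```bash
cat >> h.py <<'E'
def force(n=10):
    f=[]
    for _ in range(n): f.append(get_contact_force()); ctrl.sleep(.03)
    return np.mean(f,0)
def pickweigh(x,y,a,zg=.1225):
    q=quat(a); ctrl.servo_line((x,y,.185),q,feed=.2); ctrl.sleep(.15); f0=force()
    ctrl.servo_line((x,y,zg),q,feed=.12)
    print("at",pose()[0]); move_gripper(.45); move_gripper(0.,40); print("w",get_grip_width(),get_contact_force(),get_clock())
    ctrl.servo_line((x,y,.185),q,feed=.08); ctrl.sleep(.3); f1=force()
    print("df",f1-f0,"mass",(f0-f1)[2]/9.81,get_clock())
def setdown(x,y,a,zg=.1225):
    q=quat(a); ctrl.servo_line((x,y,zg+.006),q,feed=.1)
    r=ctrl.servo_line((x,y,zg-.004),q,feed=.015,stop_force=1.0); ctrl.sleep(.2)
    print("down",r,pose()[0],get_contact_force())
    move_gripper(.55); move_gripper(1.0); ctrl.servo_line((x,y,.27),q,feed=.2); print(get_clock())
E
python3 - <<'E'
from h import *
np.set_printoptions(precision=4,suppress=True)
pickweigh(.5312,.3455,np.radians(-14))
im=cams.capture("wrist"); cv2.imwrite("pics/w3.png",im[:,:,::-1])
im=cams.capture("scene"); cv2.imwrite("pics/s3.png",im[150:390,300:620,::-1])
E
```

```text
at [0.5313 0.346  0.1228]
w 0.3366142127708174 [-0.9308 -0.3404  1.7103] 6.575
df [ 0.1105 -0.0299 -3.983 ] mass 0.4060162796212222 8.1417
```

View pics/s3.png

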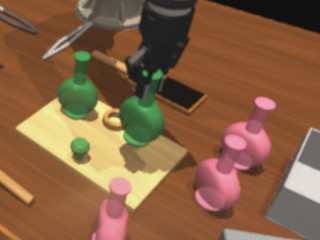

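View pics/w3.png

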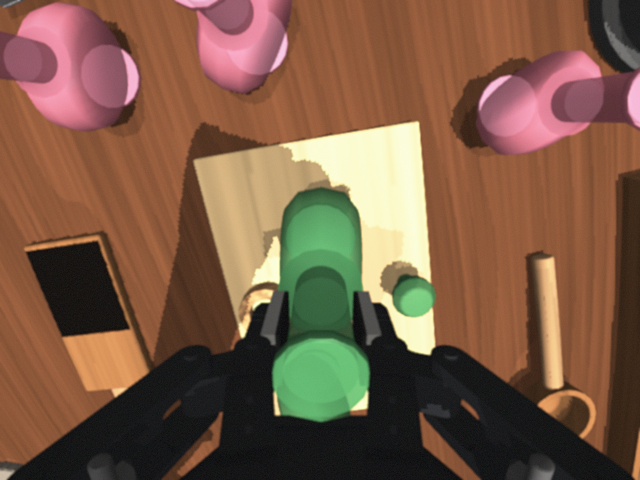

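L is about 0.41 kg, so it is the heavier one and it is well aligned in the jaws. I set it back down, then lift R as asked.

```bash
python3 - <<'E'
from h import *
np.set_printoptions(precision=4,suppress=True)
setdown(.5312,.3455,np.radians(-14))
ctrl.reach((.4845,.183,.28),quat(np.radians(17)))
pp=pose(); im=cams.capture("wrist"); cv2.imwrite("pics/w4.png",im[:,:,::-1]); np.savez("w4.npz",p=pp[0],R=pp[1]); print(pp[0],np.degrees(yaw()),get_clock())
E
```

```text
down True [0.5314 0.3459 0.1226] [-0.0256  1.2272  6.0812]
11.3167
[0.4845 0.1833 0.2796] 17.030479130654786 12.15
```

View pics/w4.png

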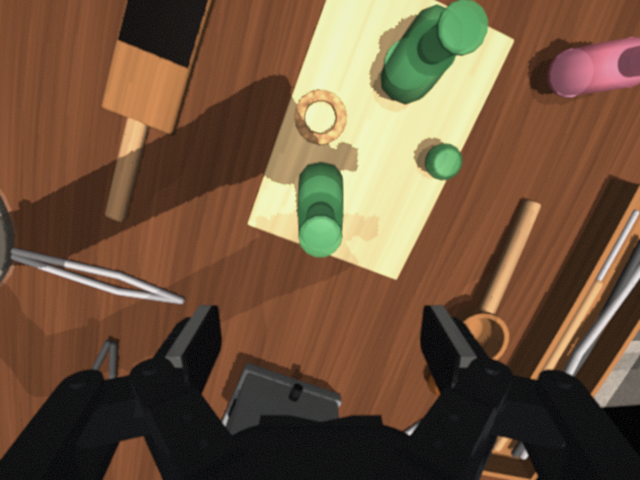

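The R flask is centred at (320,236) and straight at yaw 17°, and L still stands. I pick R.

```bash
sed -i 's/feed=.015,stop_force=1.0/feed=.01,stop_force=.8/' h.py; python3 - <<'E'
from h import *
np.set_printoptions(precision=4,suppress=True)
a=np.radians(17)
pickweigh(.4845,.183,a); setdown(.4845,.183,a)
ctrl.reach((.5312,.3455,.28),quat(np.radians(-14)))
pp=pose(); im=cams.capture("wrist"); cv2.imwrite("pics/w5.png",im[:,:,::-1]); np.savez("w5.npz",p=pp[0],R=pp[1]); print(pp[0],np.degrees(yaw()),get_clock())
E
```

```text
at [0.4847 0.1834 0.1228]
w 0.33906444320887336 [-1.3549 -0.8595  1.3919] 14.7083
df [-0.112  -0.1091 -1.9785] mass 0.20168625403160012 16.275
down True [0.4844 0.1829 0.1226] [ 0.5196 -0.6201  5.4315]
19.5083
[0.5309 0.3445 0.2786] -14.035247510317324 20.325
```

View pics/w5.png

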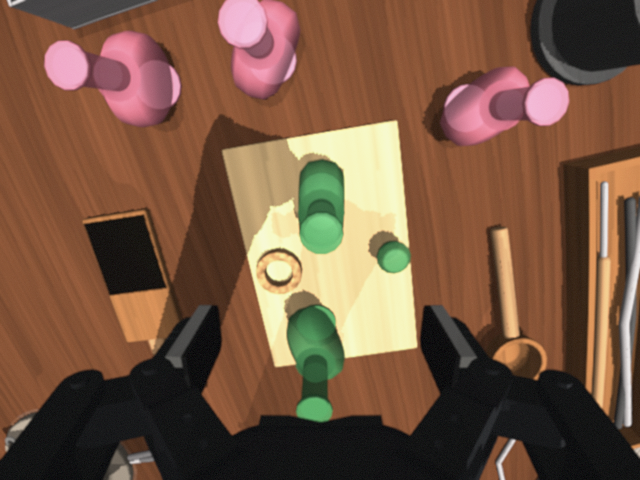

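R is about 0.20 kg, so it is the lighter one, and both flasks are standing. I regrasp L and carry it high above the viewer.

```bash
python3 - <<'E'
from h import *
np.set_printoptions(precision=4,suppress=True)
pickweigh(.5312,.3455,np.radians(-14))
ctrl.servo_line((.5312,.3455,.36),quat(np.radians(-14)),feed=.2)
ctrl.reach((.509,-.0,.38),quat(np.radians(-50))); print(np.array(get_q()),get_clock())
pp=pose(); im=cams.capture("wrist"); cv2.imwrite("pics/w6.png",im[:,:,::-1]); np.savez("w6.npz",p=pp[0],R=pp[1]);print(pp[0])
ctrl.reach((.509,-.266,.38),quat(np.radians(-96))); print(np.array(get_q()),get_clock())
ctrl.sleep(.3)
pp=pose(); im=cams.capture("wrist"); cv2.imwrite("pics/w7.png",im[:,:,::-1]); np.savez("w7.npz",p=pp[0],R=pp[1]);print(pp[0])
im=cams.capture("scene"); cv2.imwrite("pics/s7.png",im[:,:,::-1])
E
```

```text
at [0.5314 0.346  0.1229]
w 0.3327727153415304 [-0.447   0.0201  0.9553] 22.875
df [-0.3142  0.1206 -3.5273] mass 0.3595614835216366 24.4417
[ 0.8115  0.1305 -0.9922  1.6127  0.1087  1.4573 -1.0587] 26.775
[0.5092 0.0018 0.38  ]
[ 1.0163  0.2484 -0.7651  1.475   0.1697  1.4864 -1.4181] 27.8583
[ 0.5094 -0.2648  0.3803]
```

View pics/w6.png

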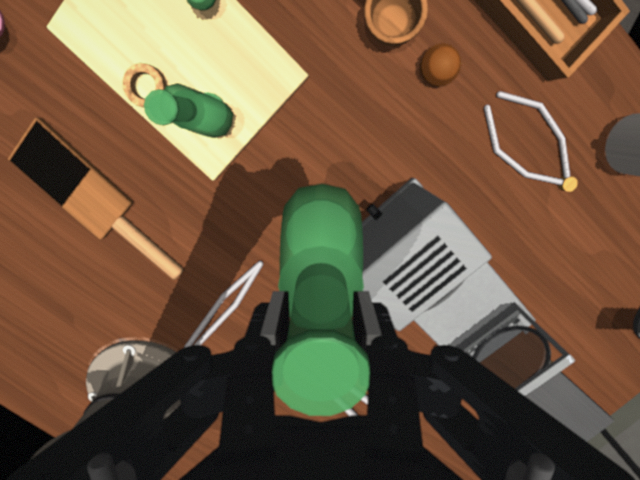

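View pics/w7.png

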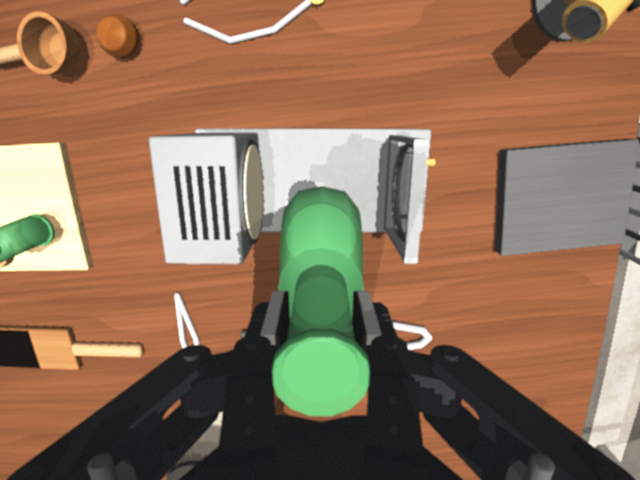

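View pics/s7.png

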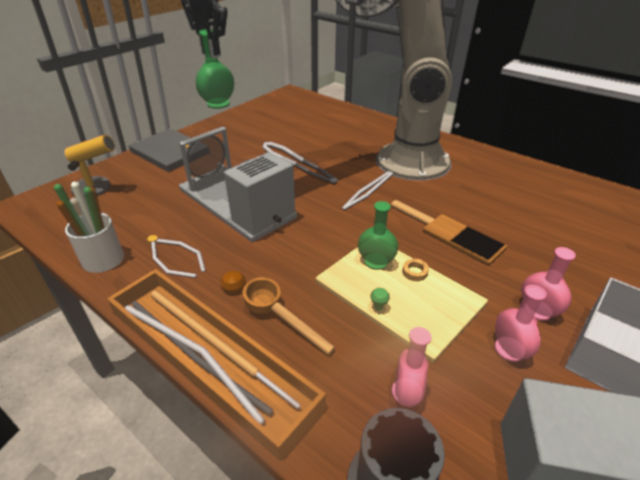

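The w7 picture shows the flask straight in the jaws. The viewer's far base edge runs level from (197,130) to (431,130), so yaw matches. R still stands on the board. I now check the bay centre from this view and the scene view.

```bash
python3 - <<'E'
from h import *
np.set_printoptions(precision=4,suppress=True)
z=np.load("w7.npz");p=(z['p'],z['R'])
im=cv2.imread("pics/w7.png"); cv2.imwrite("pics/w7c.png",cv2.resize(im[115:275,140:440],None,fx=2.6,fy=2.6,interpolation=cv2.INTER_CUBIC))
im=cv2.imread("pics/scene0.png"); cv2.imwrite("pics/s0v.png",cv2.resize(im[115:245,170:310],None,fx=4.5,fy=4.5,interpolation=cv2.INTER_CUBIC))
A=onz("wrist",(197,129.5),.018,p)[:2];B=onz("wrist",(431,130),.018,p)[:2]
d=A-B; print(A,B,np.linalg.norm(d),np.degrees(np.arctan2(d[1],d[0])))
u=d/np.linalg.norm(d); x=np.array([u[1],-u[0]]); print("mid from A",A-.18*u-.075*x,"B",B+.15*u-.075*x)
E
```

```text
[ 0.6003 -0.1016] [ 0.5658 -0.4247] 0.32494174505862616 83.90604389899876
mid from A [ 0.5066 -0.2727] B [ 0.5072 -0.2676]
```

View pics/w7c.png

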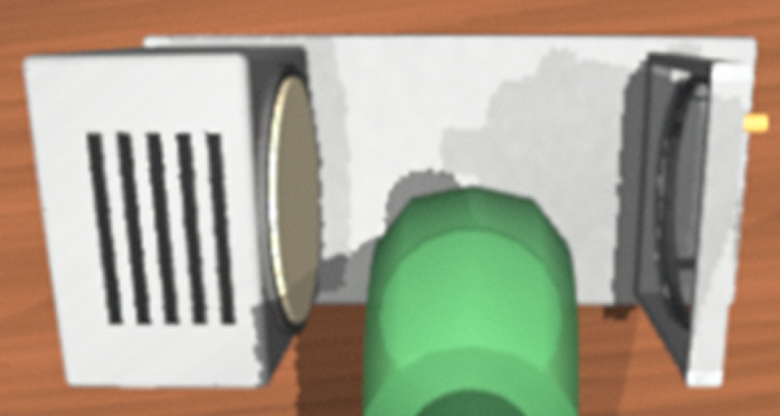

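View pics/s0v.png

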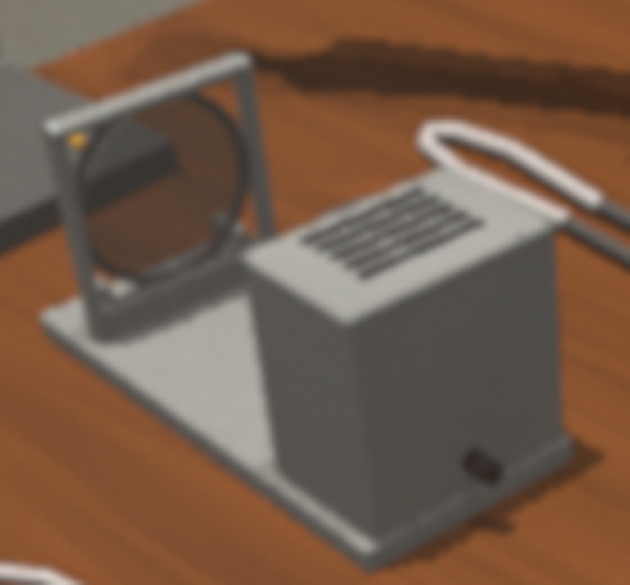

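The estimates agree on a bay centre of about (0.508, -0.268) with yaw 84°. I lower the flask with its face to the lamp.

```bash
python3 - <<'E'
from h import *
np.set_printoptions(precision=4,suppress=True)
q=quat(np.radians(-96)); X=(.508,-.268)
ctrl.servo_line((*X,.30),q,feed=.12)
ctrl.servo_line((*X,.155),q,feed=.08); ctrl.sleep(.4)
pp=pose(); print(pp[0],np.degrees(yaw()),get_clock(),get_contact_force())
np.savez("w8.npz",p=pp[0],R=pp[1])
for n in("wrist","scene","top"):
    im=cams.capture(n); 
    if n=="scene": im=cv2.resize(im[60:250,150:330],None,fx=3,fy=3,interpolation=cv2.INTER_CUBIC)
    cv2.imwrite(f"pics/{n}8.png",im[:,:,::-1])
ctrl.sleep(.5)
E
```

```text
[ 0.508  -0.268   0.1551] -95.9976375731538 31.4333 [ 1.215   0.3022 -3.6551]
```

View pics/wrist8.png

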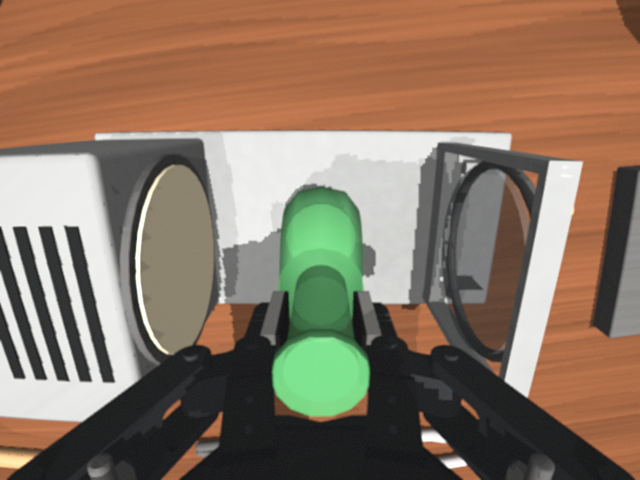

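View pics/scene8.png

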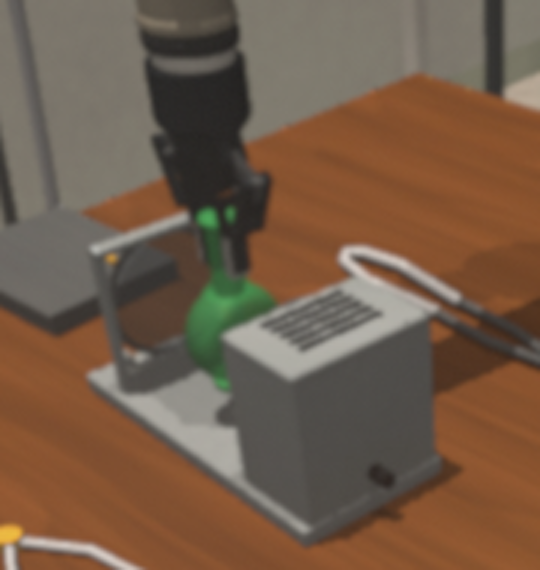

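View pics/top8.png

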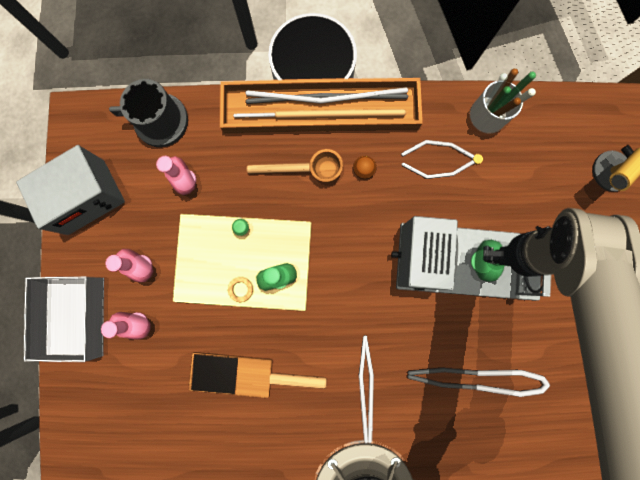

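The flask's face is to the lamp. In the wrist view the bay floor spans columns 219–430, and the flask at column 321 sits within about 1 mm of own y = 0. It is upright and clear on both sides. I hold a bit longer, then make the quarter turn in place.

```bash
python3 - <<'E'
from h import *
np.set_printoptions(precision=4,suppress=True)
X=(.508,-.268,.155)
ctrl.sleep(.8)
for a in (-81,-66,-51,-36,-21,-6):
    ctrl.servo_line(X,quat(np.radians(a))); print(pose()[0],np.degrees(yaw()),get_clock())
ctrl.sleep(.6); pp=pose(); print(pp[0],np.degrees(yaw()),get_clock(),get_contact_force(),np.abs(get_joint_vel()).max())
np.savez("w9.npz",p=pp[0],R=pp[1])
for n in("wrist","scene","top"):
    im=cams.capture(n); 
    if n=="scene": im=cv2.resize(im[60:250,150:330],None,fx=3,fy=3,interpolation=cv2.INTER_CUBIC)
    cv2.imwrite(f"pics/{n}9.png",im[:,:,::-1])
E
```

```text
[ 0.508  -0.2681  0.1549] -81.15074677045662 33.2917
[ 0.5079 -0.2681  0.155 ] -66.2076356682447 33.7
[ 0.508  -0.2681  0.155 ] -51.22067511922934 34.1083
[ 0.508  -0.2681  0.155 ] -36.22981377911259 34.5167
[ 0.508  -0.2681  0.155 ] -21.235497881787506 34.925
[ 0.508  -0.2681  0.155 ] -6.23316350690803 35.3333
[ 0.508 -0.268  0.155] -6.00754031975177 35.9333 [ 0.0708 -0.2559 -3.417 ] 0.0016530777975092845
```

View pics/wrist9.png

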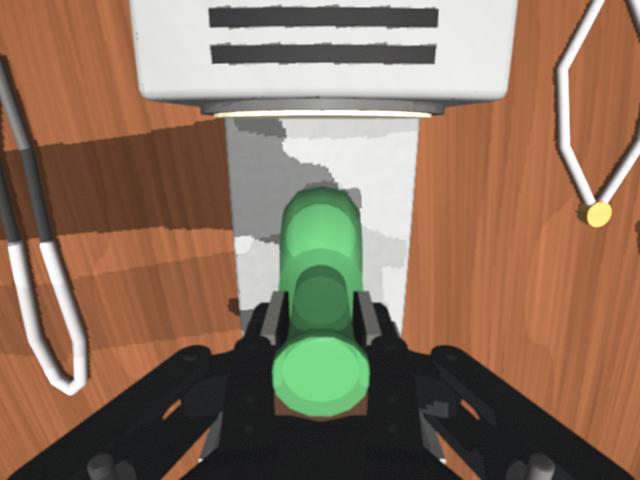

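View pics/scene9.png

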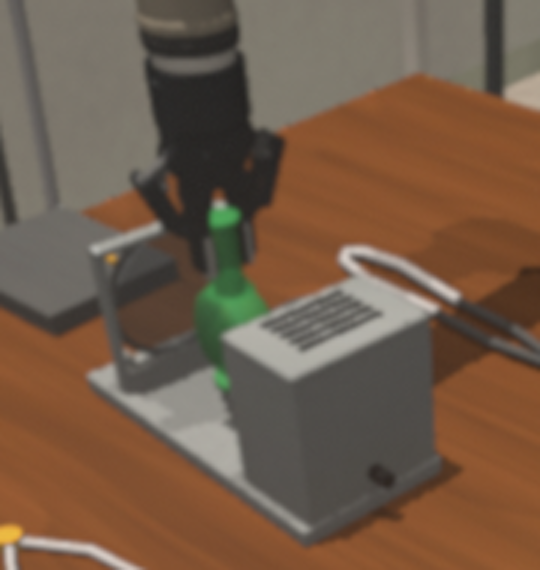

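View pics/top9.png

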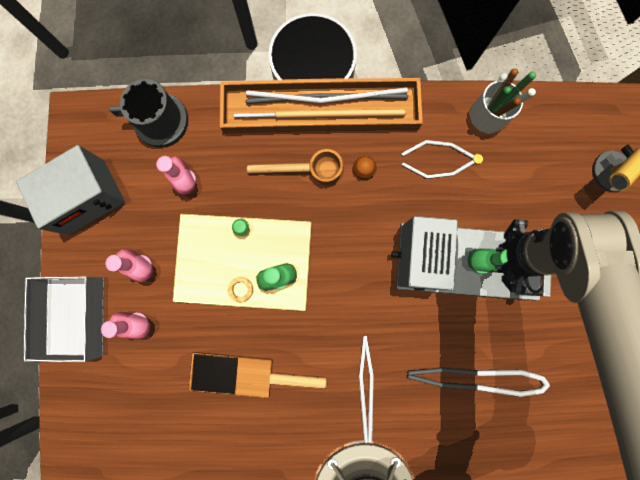

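The narrow edge now faces the lamp. In wrist9 the base edges at columns 238–407 (mid 322) and the lamp bezel at 203–443 (mid 323) agree with the flask at column 321. The arm is still, so I hand in.

```bash
python3 - <<'E'
from bench import *
ctrl.sleep(.5); print(get_eef_pos(),get_grip_width(),get_clock()); workorder.sign_off()
E
```

```text
[ 0.50799893 -0.26796861  0.15499431] 0.34076509231053154 36.5833
the job is handed in; nothing more can be done
```

The job is done and handed in at 36.6 s of the 72 s allowed; no verdict was reported.

- **Weighing:** I lifted both green flasks about 62 mm clear of the board in turn. The one at the +y end is the heavier, at 0.41 kg on the first lift and 0.36 kg on the second. The other weighed 0.20 kg. I set it down gently where it had stood, and the last top picture shows it still upright there.
- **In the viewer:** I held the heavier flask upright in the bay with its disc centre at about 95 mm. A flat face was square to the lamp for about 2 s. I then gave it a quarter turn in place and finished with the narrow edge to the lamp, still held.
- **Last checks:**
  - The flask is within about 2–3 mm of the bay middle and about 1° of square, as far as the pictures show.
  - No joint is moving.
  - The force reading shows only the flask's weight, so nothing is touching the viewer.
- **What disagreed:**
  - The heavier flask's two weighings differ by about 0.05 kg, but both are well above the lighter one.
  - The two fixed cameras differed by about 6 mm on where the flasks stood, so I used the wrist camera, which fell between them.
  - The estimates of the bay centre varied along the line of sight (y -0.259 to -0.273). I used -0.268, which the wrist views in the bay supported.
  - I measured the disc's height from the grasp, not from a separate picture.

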